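# Clip the lint brush into the snap hook on the laundry ledge

## Task

Clip the lint brush onto the snap hook on the ledge: push the wire eye at the end of its handle down against the hook's red sprung gate, pressing gently, until the eye's lower bar is inside and the gate has snapped shut above it. Then tug the brush gently upwards against the closed gate to check that it holds, lay the brush down with its pad flat on the ledge, still clipped in, and let go. Leave the tub, the funnel, the glass cup and the dial where they stand.

Things in the scene. Friction and masses are not known exactly. Their poses are not given: they have to be found in the camera images.
- brush: stainless lint brush, 204 mm long, 0.11 to 0.22 kg, lying level on its pad. Origin at the level of its underside, below the grip point; x along the handle towards the eye, y across, z up. Handle: straight bar 16 mm wide (y), 16 mm high (z 22 to 38 mm), x -52 to +36 mm; grip it at x = 0, fingers closing along y
- head (a point): middle of the underside of the brush's rubber pad, 90 mm behind the brush's origin; the head reaches x -130 to -50 mm from that origin, is 50 mm wide and 28 mm high
- eye (a point): middle of the centre line of the lower bar of the brush's eye, 55 mm ahead of the brush's origin, 18 mm above its underside; the bar runs along x. Eye: upright rectangle of 5 mm round steel wire in the brush's xz plane, bars' centre lines 37 mm apart in x and 41 mm in z, free opening 32 x 36 mm. This lower bar must get inside the hook
- hook_foot: black foot of the snap hook, 50 (x) x 120 (y) x 6 mm, fixed to the ledge. Origin at the centre of its underside, z up; y runs along the gate from its hinge (-y) to the nose (+y). The steel hook stands upright in the yz plane, 12 mm thick, clamped firmly in a slot: it sits up to 9 mm to either side along y, and this shift is not measured. With the brush's x along this x it lies flat when clipped in
- gate_mid (a point): point of the foot (it does not follow the hook's shift) 51 mm up: middle of the shut gate's top face if the hook is mid-slot. Gate 36 mm long (y), 8 mm wide, 6 mm thick, its hinge at -18 mm in y. Hook's inner floor 14 mm, shank's top 54 mm above the ledge, shank y -30 to -18. A bar pressed down past the gate's tip has its centre about 25 mm above the ledge
- nose_mid (a point): point of the foot (it does not follow the hook's shift) 19 mm to +y, 60 mm up: top edge of the nose's flat inner face if the hook is mid-slot. The rigid nose is 14 mm thick in y and rises 9 mm above the gate: a bar slid along the gate stops against it. Only a bar pressed down touching that face or within 1 mm of it slips past the gate's tip; nearer the hinge the gate goes solid
- gate (a joint): red sprung gate of the hook: 0 shut, grows as its tip is pressed down and inwards, stop at 0.54 rad; it springs shut by itself. Pressing it at the tip takes about 2 N to start and 4 to 5 N at the stop; if it takes much more the bar is on the nose or too far from it. Never load the hook with over 20 N
- tub: closed blue plastic detergent tub with white flip-top lid, 116 wide (y) x 96 deep x 138 mm high, 0.9 kg, origin at the centre of its underside; leave alone
- funnel: grey funnel standing on its wide rim, 90 mm across, 95 mm high, origin at the centre of its underside; leave alone
- glass_cup: glass measuring cup, 76 mm across, 85 mm high, handle to its +x reaching 64 mm from the axis, origin at the centre of its underside; leave alone
- dial: chrome dryer dial lying on the ledge, 56 mm across, 28 mm high, origin at the centre of its underside; leave alone
Mind the look-alikes: they are no part of the job. Several things look just like the hook_foot: the one meant starts farthest to the robot's left. What is shaped like the brush but blue or yellow is not meant.

How it is judged:
By the outcome, as a careful person would: the job done as asked, in the order asked, and still so for the second after the job is handed in, with the robot touching nothing.
It also fails if it takes over 58 s, if anything falls off the work surface, if the arm or the gripper's body presses on something with over 40 N, if the wrist force passes 120 N, or if a joint passes its speed limit or range.

## Robot

A 7-joint arm with a two-finger parallel gripper is mounted at the origin on the work surface. World frame = base frame: x ahead of the robot, y to its left, z up, the work surface at z = 0. Lengths are in m, angles in rad, forces in N, time in s.
With the tool pointing down it reaches from about 0.4 to 0.875 m from the base axis. Payload 19.3 kg.
Tool frame: the origin (TCP) lies at the very end of the fingers, on their centre line; the grasp point (between the pads) lies 19 mm behind it; z points along the fingers, y is the line along which they close (so a half turn about z gives the same grasp; the last joint's range is limited). The gripper opens to 85 mm and grips with 20 to 120 N. Pads are 22 mm wide; open, the fingers measure 114 mm over their backs; the gripper's body (76 mm by 85 mm) begins 54 mm behind the grasp point. The pads swing forward as they close: fully open they stand 13 mm farther back than shut.
Start: joints at [-1.334, 0.521, -0.036, 1.599, 0.021, 1.021, -0.113], TCP at [0.189, 0.596, 0.231] pointing down, gripper open.
Joint ranges: [-2.91, 2.91], [-0.3, 2.13], [-1.5, 1.42], [0.17, 2.43], [-1.26, 4.41], [0.16, 1.93], [-2.52, 2.52]. Speed limits (rad/s): [1.89, 1.89, 2.39, 2.39, 3.01, 3.01, 3.01].

## Interface

Orientations are given as [roll, pitch, yaw] about the fixed x, y, z axes, in that order (R = Rz(yaw) Ry(pitch) Rx(roll)).
In Python, from workcell import bot gives the robot as it stands.
- The arm moves only by the tool carry_out, never from a script. Its argument "rows" is a list that holds one entry, the list of rows, each a list of 4 numbers: the shift along the tool's x, y, z in m, then the turn about the tool's z in degrees. In form: [[[x, y, z, twist], ...]]. A call has 1 to 12 rows; each row is the pose to reach, as a shift and turn from the pose commanded when the call began, along the tool's axes at that moment; what a row does not reach only later rows make up. A row lasts 1/12 s, in which the tool goes at most 41.7 mm and 7.16 degrees, less where a joint would pass 70% of its speed; a pose out of reach is approached as far as the arm can. A call with a gripper value outside its range is refused whole. "grip" is the finger opening in m, from 0 to 0.0854, set as the call begins (left out, the last holds). The fingers move at their own pace and stop on an object; "grip_force" is the grip in N (left out, the last holds). Time passes only in rows, so rows that repeat a pose let the fingers close. It gives the time, the measured TCP pose, the force, the opening and the grip force at its end, in the units of the state.
- bot.observe(): the state, without advancing time (a new reading comes with each control period).
- bot.grab_frame(name): name is "scene" or "side" or "wrist"; returns a dict with "pixels" (400x640x3 uint8, red, green, blue), "K" (3x3 intrinsics, pixels), "k1" (the pictures are not rectified: a ray, as slopes to the right and down, at radius r is drawn at 1 + k1 r^2 times it, then the intrinsics apply), "pose" (4x4, takes a point from camera to world coordinates). Camera axes: x right, y down, z forward; pixel columns grow to the right and rows downward; lengths in m; the calibration is good to about 2 mm. A picture is of the moment at which its call begins. There is no depth.
- bot.job_done(): hands the job in; it is judged then, once.
Trained networks look in a picture, given as the dict that the camera call returned (one of the last four; its "shot" number tells which), for a name from the list of things; names that differ only in an ending like _2 or _b are one class to them, and where a whole thing is asked for, a point or a joint stands for the part that bears it (a point fixed in the world has none). Each returns a list of dicts, best first, with "conf" (0 to 1); they miss things now and then, are a little off and sometimes report something else, mostly with a low value. They report only what shows in the picture. A call takes as long as a camera call. They do not tell look-alikes from the thing itself.
- bot.look_for(picture, label): "position" ([column, row] in pixels, amid what is visible of it).
- bot.regions_of(picture, label): "region" (400x640 bool, what is visible of it) and "position" ([column, row] in pixels, amid what is visible of it).
- bot.spot_point(picture, label): "position" ([column, row] in pixels: a listed point, or the origin of a listed thing).
The state is a dict: "clock": time; "qpos": joint angles; "qd": joint speeds; "joint_efforts": joint torques, N m; "position": TCP position; "tool_rot": TCP orientation; "force": force on the tool from outside, world axes, zero at the start; "moment": the same for the moment, N m; "grip_width": finger opening in m; "finger_force": force on a finger pad.
Only numpy, scipy, OpenCV 4.12 (cv2) and the standard library are available. Lean on these libraries where they do the work, as an engineer would, in place of code of your own. Each camera call takes 0.05 s, during which the arm holds its last target. There are 200 camera calls.

## Working session

There is one attempt and no reset: what is moved stays moved. The work goes in short steps, Python scripts to look and compute and a tool call to move; the robot and the scene stay as the last step left them, time stands still between calls to the robot, and variables do not carry over. Pictures are saved under pics/ and viewed, at most 10 in all, crops included, and the job is handed in when it is done.

Besides the shell and the picture viewer there is one more tool, called after "Emit:" by a JSON object that holds its "method" and its "body". carry_out: Moves the arm, as the interface text tells. Its arguments: {"type":"object","properties":{"rows":{"type":"array","items":{"type":"array","items":{"type":"array","items":{"type":"number"}}}},"grip":{"type":"number"},"grip_force":{"type":"number"}},"required":["rows"]}

```bash
mkdir -p pics; cat > h.py <<'E'
import numpy as np, cv2
from workcell import bot
from scipy.spatial.transform import Rotation as R
def ray(f,p):
    K=f["K"];d=np.array([(p[0]-K[0][2])/K[0][0],(p[1]-K[1][2])/K[1][1]]);u=d.copy()
    for _ in range(20): u=d/(1+f["k1"]*(u@u))
    T=np.array(f["pose"]);return T[:3,3],T[:3,:3]@np.array([u[0],u[1],1])
def onz(f,p,z):
    o,d=ray(f,p);return o+d*(z-o[2])/d[2]
def proj(f,P):
    T=np.array(f["pose"]);c=T[:3,:3].T@(np.array(P)-T[:3,3]);u=c[:2]/c[2];u=u*(1+f["k1"]*(u@u))
    K=f["K"];return np.array([K[0][0]*u[0]+K[0][2],K[1][1]*u[1]+K[1][2]])
def tri(obs):
    A=np.zeros((3,3));b=np.zeros(3)
    for f,p in obs:
        o,d=ray(f,p);d=d/np.linalg.norm(d);M=np.eye(3)-np.outer(d,d);A+=M;b+=M@o
    return np.linalg.solve(A,b)
def save(f,n): cv2.imwrite("pics/"+n+".png",cv2.cvtColor(f["pixels"],cv2.COLOR_RGB2BGR))
np.set_printoptions(precision=4,suppress=True)
Z=dict(brush=0,head=0,eye=.018,hook_foot=0,gate_mid=.051,nose_mid=.06,tub=0,funnel=0,glass_cup=0,dial=0)
E
python3 - <<'E'
from h import *
s=bot.observe();print(s["position"],s["tool_rot"],s["force"])
for c in ["scene","side"]:
    f=bot.grab_frame(c);save(f,c+"1");print(c,np.array(f["pose"])[:3,3])
    for l,z in Z.items():
        for r in bot.spot_point(f,l):
            if r["conf"]>.2: print(l,round(r["conf"],2),np.array(r["position"]),onz(f,r["position"],z)[:2])
import cv2
a=cv2.imread("pics/scene1.png");b=cv2.imread("pics/side1.png")
f=bot.grab_frame("wrist");save(f,"wrist1");c=cv2.imread("pics/wrist1.png")
E
```

```text
[0.1887 0.5955 0.2308] [-3.1405  0.0001  2.8348] [-0.3475  0.7502  0.3403]
scene [ 0.9765 -0.0482  0.8158]
brush 0.73 [386.5 220.5] [0.5542 0.1984]
brush 0.6 [443.4 211.3] [0.5544 0.3493]
brush 0.55 [381.4 141. ] [0.2969 0.2556]
head 0.84 [353.8 130.8] [0.2441 0.1861]
head 0.83 [375.8 191.5] [0.4642 0.1944]
head 0.55 [477.1 202. ] [0.5434 0.4463]
eye 0.97 [398.7 142.1] [0.3245 0.296 ]
eye 0.67 [429.5 214.5] [0.5663 0.3031]
hook_foot 0.97 [245.1 246.2] [ 0.5618 -0.1569]
hook_foot 0.72 [251.6 234.4] [ 0.5325 -0.1387]
hook_foot 0.67 [178.6 283.6] [ 0.6294 -0.3148]
hook_foot 0.57 [191.6 209.8] [ 0.4341 -0.2847]
gate_mid 0.88 [243.8 239. ] [ 0.5689 -0.1516]
gate_mid 0.82 [185.1 196.6] [ 0.4266 -0.2858]
gate_mid 0.61 [170.  272.8] [ 0.6227 -0.3171]
gate_mid 0.36 [384.8 220.3] [0.5793 0.1792]
nose_mid 0.77 [179.9 271.6] [ 0.6279 -0.2927]
nose_mid 0.75 [189.  193.8] [ 0.4265 -0.2736]
nose_mid 0.59 [253.6 236.5] [ 0.5714 -0.128 ]
tub 0.79 [239.4 326.9] [ 0.7516 -0.1839]
funnel 0.89 [402.6 295.3] [0.7473 0.182 ]
funnel 0.57 [245.1 239.9] [ 0.5448 -0.1556]
funnel 0.27 [241.5 329.5] [ 0.7579 -0.
[... 499 characters left out ...]
75.7] [ 0.7418 -0.1925]
hook_foot 0.79 [358.8 285. ] [ 0.566  -0.1513]
hook_foot 0.75 [417.6 332.8] [ 0.633  -0.3146]
hook_foot 0.61 [324.2 346.6] [ 0.4348 -0.2893]
gate_mid 0.86 [419.6 316.6] [ 0.63   -0.3127]
gate_mid 0.79 [367. 267.] [ 0.5827 -0.149 ]
gate_mid 0.64 [320.5 330.4] [ 0.4266 -0.286 ]
gate_mid 0.47 [439.6 274. ] [ 0.7294 -0.217 ]
nose_mid 0.9 [321.5 322.5] [ 0.4321 -0.2748]
nose_mid 0.89 [416.9 306.2] [ 0.6326 -0.2928]
nose_mid 0.87 [359.6 258.8] [ 0.5725 -0.128 ]
tub 0.93 [439.6 276.6] [ 0.7589 -0.1824]
funnel 0.83 [372.7 193.3] [0.7391 0.1706]
glass_cup 0.77 [409.6 226. ] [0.7749 0.0069]
glass_cup 0.51 [362.8 259.6] [ 0.607  -0.0758]
dial 0.69 [302.5 256.8] [ 0.4693 -0.0238]
```

View pics/scene1.png

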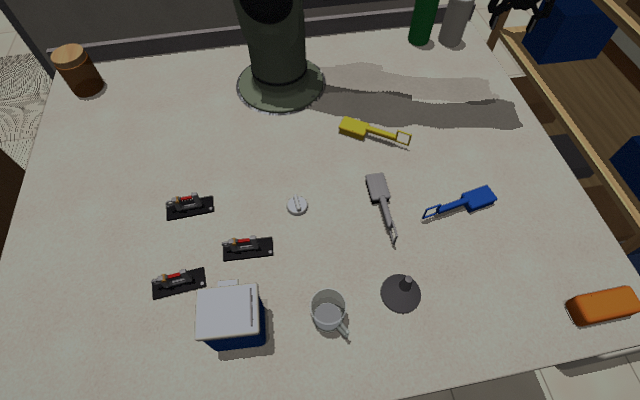

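View pics/side1.png

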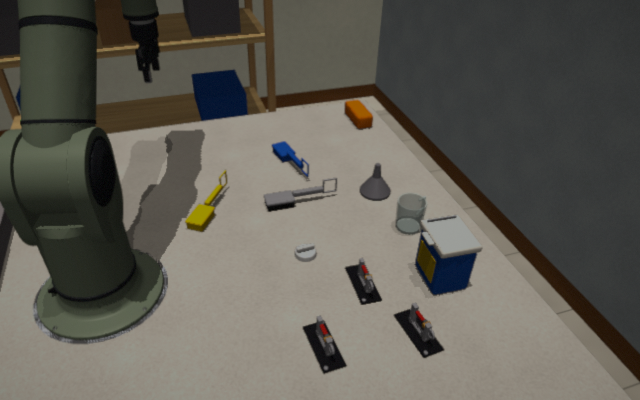

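The scene camera shows the steel brush at about (385,205), head at (376,190) and eye at (393,240). The leftmost hook is at (247,247), with the tub, cup, funnel and dial clear of the route. Next I move above the brush.

Emit:
{"method": "carry_out", "body": {"rows": [[[-0.039, -0.022, 0, -2], [-0.078, -0.044, 0, -5], [-0.117, -0.067, 0, -8], [-0.157, -0.09, 0, -11], [-0.196, -0.112, 0, -14], [-0.235, -0.134, 0, -17.6], [-0.274, -0.156, 0, -17.6], [-0.313, -0.178, 0, -17.6], [-0.352, -0.2, 0, -17.6], [-0.391, -0.223, 0, -17.6], [-0.43, -0.246, 0, -17.6], [-0.471, -0.269, 0, -17.6]]], "grip": 0.08}}

```text
clock: 2.15
position: [0.5289, 0.2265, 0.2315]
tool_rot: [3.141, 0.0, -3.141]
force: [0.6, 1.5, -0.2]
grip_width: 0.0803
finger_force: 0.0
```

```bash
python3 - <<'E'
from h import *
s=bot.observe();print(s["clock"],s["position"],s["tool_rot"],s["force"])
f=bot.grab_frame("wrist");save(f,"wrist2");print(np.array(f["pose"]))
for l in ["brush","head","eye"]:
    for r in bot.spot_point(f,l): print(l,round(r["conf"],2),np.array(r["position"]),onz(f,r["position"],Z[l])[:2])
for c in ["scene","side"]:
    f=bot.grab_frame(c)
    for r in bot.regions_of(f,"brush")[:3]:
        print(c,r["conf"],r["position"])
E
```

```text
2.15 [0.5289 0.2265 0.2315] [ 3.1414  0.0003 -3.1413] [ 0.6304  1.5122 -0.2276]
[[-0.0008  0.9512  0.3086  0.4504]
 [ 1.      0.0005  0.0011  0.2269]
 [ 0.0009  0.3086 -0.9512  0.3739]
 [ 0.      0.      0.      1.    ]]
brush 0.69 [295.9 189.3] [0.5596 0.1951]
brush 0.69 [431.1 192.2] [0.563  0.3554]
head 0.95 [294.6 107.3] [0.466  0.1959]
head 0.93 [505.8 176.1] [0.5432 0.4415]
eye 0.67 [384.8 204.2] [0.572  0.2977]
eye 0.59 [296.2 234.4] [0.6096 0.1956]
scene 0.94 [355.3, 128.8]
scene 0.86 [469.0, 198.2]
scene 0.72 [380.4, 193.0]
side 0.83 [203.1, 212.1]
side 0.8 [286.2, 155.1]
side 0.57 [284.7, 197.5]
```

View pics/wrist2.png

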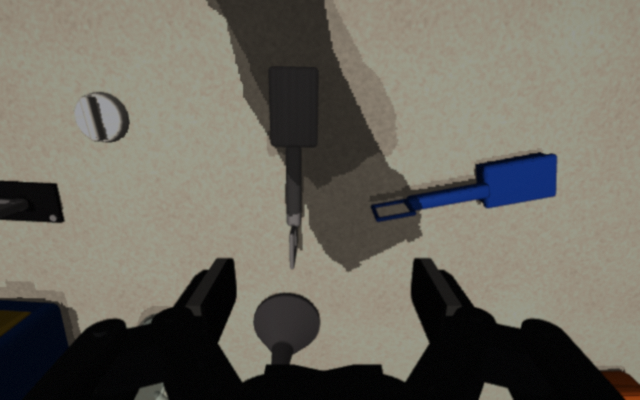

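The wrist view confirms the steel brush lies along world x: head at (293,107), handle at column 294, eye tip at (293,250). Its origin is about (0.556, 0.196).

Emit:
{"method": "carry_out", "body": {"rows": [[[-0.014, -0.015, 0, 0], [-0.027, -0.03, 0.02, 0], [-0.027, -0.03, 0.055, 0], [-0.027, -0.03, 0.09, 0], [-0.027, -0.03, 0.125, 0], [-0.027, -0.03, 0.155, 0], [-0.027, -0.03, 0.18, 0], [-0.027, -0.03, 0.2, 0], [-0.027, -0.03, 0.213, 0], [-0.027, -0.03, 0.219, 0], [-0.027, -0.03, 0.219, 0]]]}}

```text
clock: 3.47
position: [0.5542, 0.1987, 0.0116]
tool_rot: [-3.141, -0.001, -3.14]
force: [-1.3, -0.2, 0.8]
grip_width: 0.0798
finger_force: 0.0
```

```bash
python3 - <<'E'
from h import *
f=bot.grab_frame("wrist");save(f,"wrist3")
print(bot.observe()["force"])
for l in ["brush","head","eye"]:
    for r in bot.spot_point(f,l): print(l,round(r["conf"],2),np.array(r["position"]),onz(f,r["position"],Z[l])[:2])
E
```

```text
[0.5788 0.1788 0.3787]
brush 0.84 [314.  254.9] [0.5562 0.1945]
head 0.75 [314.5  68.1] [0.4656 0.1954]
eye 0.84 [530.3 299.1] [0.5707 0.2999]
eye 0.65 [312.6 364.5] [0.6104 0.1939]
```

View pics/wrist3.png

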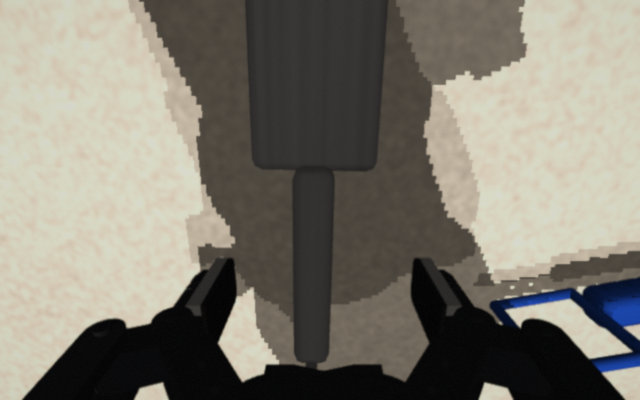

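The handle at column 313 sits about 4 mm off the finger centre (column 324). I correct that, then close.

Emit:
{"method": "carry_out", "body": {"rows": [[[-0.0015, -0.004, 0, 0], [-0.0015, -0.004, 0, 0]]]}}

```text
clock: 3.83
position: [0.557, 0.1936, 0.0131]
tool_rot: [3.142, 0.001, 3.141]
force: [-0.2, -0.9, 0.1]
grip_width: 0.0799
finger_force: 0.0
```

Emit:
{"method": "carry_out", "body": {"rows": [[[0, 0, 0, 0], [0, 0, 0, 0], [0, 0, 0, 0], [0, 0, 0, 0], [0, 0, 0, 0], [0, 0, 0, 0], [0, 0, 0, 0], [0, 0, 0, 0]]], "grip": 0.0, "grip_force": 100}}

```text
clock: 4.5
position: [0.5563, 0.1944, 0.0123]
tool_rot: [3.142, -0.0, -3.141]
force: [-0.5, -0.2, 2.7]
grip_width: 0.0146
finger_force: 97.4
```

```bash
python3 - <<'E'
from h import *
s=bot.observe();print(s["clock"],s["position"],s["tool_rot"],s["force"],s["grip_width"],s["finger_force"])
f=bot.grab_frame("wrist")
for l in ["brush","head","eye"]:
    for r in bot.spot_point(f,l): print(l,round(r["conf"],2),np.array(r["position"]),onz(f,r["position"],Z[l])[:2])
# hook pose from both cameras
for c in ["scene","side"]:
    f=bot.grab_frame(c)
    for l in ["hook_foot","gate_mid","nose_mid"]:
        for r in bot.spot_point(f,l):
            P=onz(f,r["position"],Z[l])
            if P[1]>-.22 and P[0]<.62: print(c,l,round(r["conf"],2),P[:2])
    for r in bot.regions_of(f,"hook_foot"):
        P=onz(f,r["position"],0)
        if P[1]>-.22 and P[0]<.64:
            m=r["region"].astype(np.uint8)
            px=f["pixels"].astype(int)
            m2=(m>0)&(px.sum(2)<150)
            ys,xs=np.nonzero(m2)
            G=np.array([onz(f,(x,y),.006)[:2] for x,y in zip(xs,ys)],np.float32)
            print(c,r["conf"],len(G),cv2.minAreaRect(G))
E
```

```text
4.5 [0.5563 0.1944 0.0123] [ 3.1416 -0.     -3.1412] [-0.4852 -0.1969  2.7104] 0.014574847236473669 97.44898080825806
brush 0.88 [324.5 251.5] [0.5567 0.1957]
head 0.96 [324.1  65. ] [0.4663 0.1953]
eye 0.86 [537.8 295.1] [0.5712 0.2995]
eye 0.56 [324.1 359. ] [0.6096 0.1955]
scene hook_foot 0.88 [ 0.5691 -0.1522]
scene gate_mid 0.9 [ 0.5725 -0.145 ]
scene nose_mid 0.74 [ 0.5662 -0.1294]
scene 0.72 755 ((0.5730017423629761, -0.15041029453277588), (0.11753780394792557, 0.04880567640066147), 87.54398345947266)
side hook_foot 0.93 [ 0.5661 -0.1493]
side nose_mid 0.81 [ 0.5734 -0.133 ]
side 0.78 532 ((0.5735084414482117, -0.15267489850521088), (0.11746689677238464, 0.046188484877347946), 87.17062377929688)
```

Emit:
{"method": "carry_out", "body": {"rows": [[[0, 0, -0.015, 0], [0, 0, -0.045, 0], [0, -0.01, -0.08, 0], [0, -0.035, -0.11, 0], [0, -0.065, -0.135, 0], [0, -0.1, -0.155, 0], [0, -0.135, -0.17, 0], [0, -0.165, -0.18, 0], [0, -0.187, -0.19, 0], [0, -0.2, -0.19, 0], [0, -0.2, -0.19, 0]]]}}

```text
clock: 6.12
position: [0.5564, -0.0088, 0.2024]
tool_rot: [-3.141, 0.001, 3.138]
force: [0.2, -1.3, -2.4]
grip_width: 0.0139
finger_force: 97.7
```

```bash
python3 - <<'E'
from h import *
s=bot.observe();print(s["clock"],s["position"],s["tool_rot"],s["force"],s["moment"],s["grip_width"],s["finger_force"])
f=bot.grab_frame("wrist");save(f,"wrist4")
u=s["position"][2]-.0123
for l in Z:
    if l in["tub","funnel","glass_cup"]:continue
    for r in bot.spot_point(f,l):
        z=Z[l]+(u if l in("brush","head","eye") else 0)
        print(l,round(r["conf"],2),np.array(r["position"]),onz(f,r["position"],z)[:2])
for r in bot.regions_of(f,"hook_foot"):
    P=onz(f,r["position"],0); print(P)
    if P[1]>-.22:
        px=f["pixels"].astype(int)
        m2=r["region"]&(px.sum(2)<130)
        ys,xs=np.nonzero(m2)
        G=np.array([onz(f,(x,y),.006)[:2] for x,y in zip(xs,ys)],np.float32)
        print(r["conf"],len(G),cv2.minAreaRect(G))
E
```

```text
6.1167 [ 0.5564 -0.0088  0.2024] [-3.1405  0.0006  3.1382] [ 0.229  -1.2646 -2.3759] [-0.0916 -0.0913  0.0372] 0.013876848737943991 97.74069428443909
brush 0.57 [323.8 253.7] [ 0.558  -0.0079]
brush 0.52 [469.1 317.7] [0.5984 0.0737]
head 0.69 [321.7  64. ] [ 0.466  -0.0086]
head 0.24 [473.5 317.7] [0.5984 0.0762]
eye 0.77 [323.6 359.8] [ 0.6102 -0.0082]
eye 0.56 [622.4 188.5] [0.5177 0.1228]
hook_foot 0.92 [34.6 41.7] [ 0.4289 -0.287 ]
hook_foot 0.66 [ 59.1 233.6] [ 0.6307 -0.3129]
hook_foot 0.56 [196.9 183.8] [ 0.5719 -0.1456]
hook_foot 0.36 [321.5  63.3] [ 0.4509 -0.0096]
gate_mid 0.6 [ 21.8 255.9] [ 0.6326 -0.3127]
nose_mid 0.86 [190.5 202.4] [ 0.5731 -0.1296]
nose_mid 0.77 [ 34.9 256.1] [ 0.6281 -0.2902]
[ 0.4292 -0.2767  0.    ]
[ 0.5735 -0.1494  0.    ]
0.73 3734 ((0.5715814828872681, -0.15586614608764648), (0.13252504169940948, 0.04771025478839874), 87.03765869140625)
```

View pics/wrist4.png

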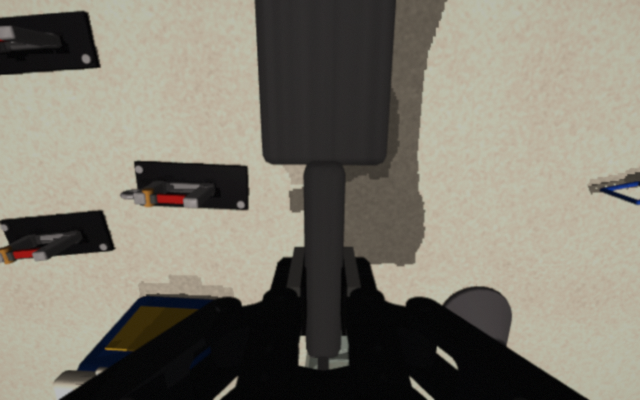

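The target foot spans corners (136,161) to (248,210), rotated about 2.5°. The red gate runs along columns 157–186 and the nose sits at 186–200, row 201. I convert these to positions.

```bash
python3 - <<'E'
from h import *
f=bot.grab_frame("wrist")
C=np.array([onz(f,p,.006)[:2] for p in [(136,161),(248,166),(248,210),(136,205)]])
print(C,C.mean(0))
px=f["pixels"].astype(int);r=(px[...,0]>120)&(px[...,1]<60)&(px[...,2]<60)
ys,xs=np.nonzero(r[150:225,120:260]);ys+=150;xs+=120
print(xs.min(),xs.max(),ys.min(),ys.max())
for p,z in [((xs.min(),199),.051),((xs.max()+1,200),.051),((188,202),.06),((200,204),.06)]: print(p,z,onz(f,p,z)[:2])
sub=f["pixels"][150:220,115:265];cv2.imwrite("pics/crop5.png",cv2.cvtColor(cv2.resize(sub,None,fx=5,fy=5,interpolation=cv2.INTER_CUBIC),cv2.COLOR_RGB2BGR))
E
```

```text
[[ 0.5459 -0.2001]
 [ 0.5512 -0.083 ]
 [ 0.6001 -0.0863]
 [ 0.5945 -0.2085]] [ 0.5729 -0.1445]
153 178 195 202
(np.int64(153), 199) 0.051 [ 0.573  -0.1642]
(np.int64(179), 200) 0.051 [ 0.574  -0.1398]
(188, 202) 0.06 [ 0.573  -0.1276]
(200, 204) 0.06 [ 0.5749 -0.1168]
```

View pics/crop5.png

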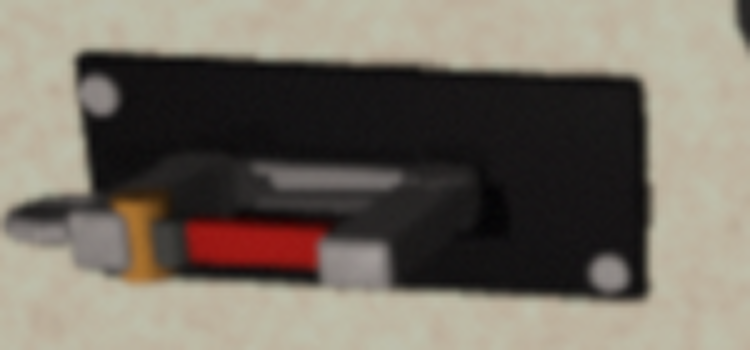

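The magnified view puts the nose's inner face at column 179 (y ≈ -0.136) and the hook at x ≈ 0.573. I approach above the middle of the gate and turn to the hook's yaw (about -2.6°).

Emit:
{"method": "carry_out", "body": {"rows": [[[0.01, -0.03, 0, 0], [0.02, -0.06, 0, 1], [0.03, -0.09, 0.01, 2.5], [0.036, -0.115, 0.03, 2.5], [0.038, -0.131, 0.055, 2.5], [0.038, -0.139, 0.08, 2.5], [0.038, -0.139, 0.1, 2.5], [0.038, -0.139, 0.112, 2.5], [0.038, -0.139, 0.117, 2.5], [0.038, -0.139, 0.117, 2.5], [0.038, -0.139, 0.117, 2.5], [0.038, -0.139, 0.117, 2.5]]]}}

```text
clock: 7.62
position: [0.519, -0.1447, 0.0862]
tool_rot: [-3.141, 0.001, 3.099]
force: [-0.1, 0.3, -2.0]
grip_width: 0.0141
finger_force: 97.8
```

```bash
python3 - <<'E'
from h import *
P=[]
for c in ["scene","side","wrist"]:
    f=bot.grab_frame(c);s=bot.observe();P.append(s["position"]);print(s["position"],s["tool_rot"],s["force"])
    u=s["position"][2]-.0123
    for l in ["brush","head","eye","gate_mid","nose_mid"]:
      for r in bot.spot_point(f,l):
        z=Z[l]+(u if l in("brush","head","eye") else 0); Q=onz(f,r["position"],z)
        if abs(Q[1]+.14)<.05: print(c,l,round(r["conf"],2),np.array(r["position"]),Q)
    if c=="side":
        sub=f["pixels"][225:310,300:420];cv2.imwrite("pics/crop6.png",cv2.cvtColor(cv2.resize(sub,None,fx=6,fy=6,interpolation=cv2.INTER_CUBIC),cv2.COLOR_RGB2BGR))
E
```

```text
[ 0.519  -0.1447  0.0863] [-3.1414  0.0015  3.0985] [ 0.1149  0.0118 -1.7306]
scene brush 0.5 [246.  213.3] [ 0.5156 -0.1386  0.074 ]
scene head 0.77 [243.  182.7] [ 0.4275 -0.1392  0.074 ]
scene eye 0.6 [240.8 228.2] [ 0.563  -0.1507  0.092 ]
scene gate_mid 0.67 [243.8 239.3] [ 0.5697 -0.1517  0.051 ]
scene nose_mid 0.64 [253.9 237.4] [ 0.5738 -0.1275  0.06  ]
[ 0.5185 -0.1447  0.0856] [-3.1415  0.0004  3.0983] [ 0.3803 -0.7218 -1.692 ]
side brush 0.61 [301.7 266.8] [ 0.4358 -0.1273  0.0733]
side brush 0.54 [306.2 257.1] [ 0.4542 -0.1009  0.0733]
side head 0.67 [300.8 270.6] [ 0.4306 -0.1379  0.0733]
side eye 0.62 [364.4 253. ] [ 0.575  -0.1437  0.0913]
side gate_mid 0.89 [365.1 265.9] [ 0.58   -0.1445  0.051 ]
side nose_mid 0.96 [361.9 257.6] [ 0.579  -0.1259  0.06  ]
[ 0.5184 -0.1447  0.0853] [-3.1416 -0.0001  3.0983] [-0.2309 -0.2152 -0.9614]
wrist brush 0.86 [322.5 248.9] [ 0.5172 -0.1444  0.073 ]
wrist head 0.59 [323.9  64.1] [ 0.4282 -0.1399  0.073 ]
wrist eye 0.67 [324.5 360.2] [ 0.5724 -0.1457  0.091 ]
```

View pics/crop6.png

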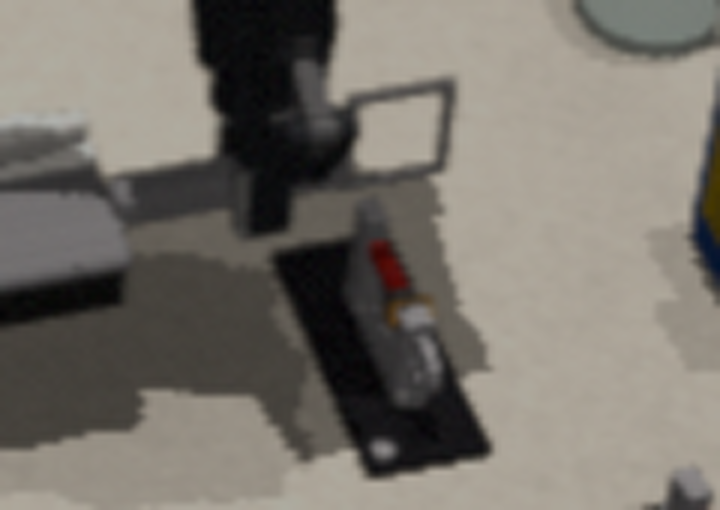

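The side crop shows the eye (crop 355–450, 85–185) above and across the hook, with the gate tip and nose near crop (370,220). I back off slightly along y, then lower the bar to just above the gate.

Emit:
{"method": "carry_out", "body": {"rows": [[[0, -0.004, 0, 0], [0, -0.007, 0.008, 0], [0, -0.007, 0.016, 0], [0, -0.007, 0.024, 0], [0, -0.007, 0.03, 0], [0, -0.007, 0.0335, 0], [0, -0.007, 0.0335, 0], [0, -0.007, 0.0335, 0]]]}}

```text
clock: 9.18
position: [0.518, -0.1516, 0.0516]
tool_rot: [3.142, -0.0, 3.098]
force: [-0.2, -0.0, -1.3]
grip_width: 0.0144
finger_force: 97.8
```

```bash
cat > st.py <<'E'
from h import *
for c in ["side"]*2:
    f=bot.grab_frame(c);s=bot.observe();print(s["clock"],s["position"],s["tool_rot"],s["force"],s["moment"])
E
python3 st.py
```

```text
9.2333 [ 0.5182 -0.1517  0.0519] [-3.1416  0.      3.0984] [ 0.7762 -0.2127 -2.1336] [ 0.0307 -0.1683  0.0126]
9.2833 [ 0.5183 -0.1517  0.052 ] [-3.1415  0.0004  3.0984] [ 0.8498  0.0296 -2.5082] [-0.0956 -0.1033  0.0123]
```

Emit:
{"method": "carry_out", "body": {"rows": [[[0, 0.002, 0, 0], [0, 0.004, 0, 0], [0, 0.006, 0, 0], [0, 0.007, 0, 0], [0, 0.007, 0, 0]]]}}

```text
clock: 9.7
position: [0.5185, -0.1443, 0.0519]
tool_rot: [3.142, 0.0, 3.099]
force: [-0.0, -0.4, -0.6]
grip_width: 0.0144
finger_force: 97.8
```

Emit:
{"method": "carry_out", "body": {"rows": [[[0, 0.001, 0, 0], [0, 0.002, 0, 0], [0, 0.002, 0, 0]]]}}

```text
clock: 9.95
position: [0.5185, -0.1425, 0.0518]
tool_rot: [3.142, 0.0, 3.099]
force: [-0.2, 0.3, -2.0]
grip_width: 0.0142
finger_force: 97.8
```

Emit:
{"method": "carry_out", "body": {"rows": [[[0, 0.001, 0, 0], [0, 0.002, 0, 0], [0, 0.002, 0, 0]]]}}

```text
clock: 10.2
position: [0.5186, -0.1405, 0.0518]
tool_rot: [3.142, -0.0, 3.098]
force: [0.9, -0.5, -1.4]
grip_width: 0.0142
finger_force: 97.8
```

Emit:
{"method": "carry_out", "body": {"rows": [[[0, 0.001, 0, 0], [0, 0.0015, 0, 0], [0, 0.0015, 0, 0]]]}}

```text
clock: 10.45
position: [0.5186, -0.1391, 0.0518]
tool_rot: [3.142, -0.0, 3.098]
force: [-0.4, 0.0, -1.5]
grip_width: 0.0141
finger_force: 97.8
```

Emit:
{"method": "carry_out", "body": {"rows": [[[0, 0.001, 0, 0], [0, 0.0015, 0, 0], [0, 0.0015, 0, 0]]]}}

```text
clock: 10.7
position: [0.5187, -0.1379, 0.0518]
tool_rot: [-3.141, 0.0, 3.098]
force: [-0.8, -1.8, -2.1]
grip_width: 0.014
finger_force: 97.8
```

Emit:
{"method": "carry_out", "body": {"rows": [[[0, 0.001, 0, 0], [0, 0.0015, 0, 0], [0, 0.0015, 0, 0]]]}}

```text
clock: 10.95
position: [0.5187, -0.1373, 0.0519]
tool_rot: [-3.141, 0.0, 3.097]
force: [-0.3, -7.1, -1.0]
grip_width: 0.0141
finger_force: 98.0
```

Contact with the nose face. I ease the side load and start pressing.

Emit:
{"method": "carry_out", "body": {"rows": [[[0, -0.001, 0, 0], [0, -0.001, 0.002, 0], [0, -0.001, 0.004, 0], [0, -0.001, 0.006, 0], [0, -0.001, 0.007, 0], [0, -0.001, 0.007, 0]]]}}

```text
clock: 11.45
position: [0.519, -0.1375, 0.0447]
tool_rot: [-3.141, 0.001, 3.098]
force: [0.0, -5.1, 3.8]
grip_width: 0.0144
finger_force: 98.9
```

Emit:
{"method": "carry_out", "body": {"rows": [[[0, -0.0004, 0.001, 0], [0, -0.0004, 0.002, 0], [0, -0.0004, 0.003, 0], [0, -0.0004, 0.004, 0], [0, -0.0004, 0.004, 0]]]}}

```text
clock: 11.87
position: [0.5189, -0.1377, 0.0407]
tool_rot: [-3.141, 0.0, 3.098]
force: [1.9, -4.5, 2.4]
grip_width: 0.0143
finger_force: 98.8
```

Emit:
{"method": "carry_out", "body": {"rows": [[[0, -0.0003, 0.001, 0], [0, -0.0003, 0.0025, 0], [0, -0.0003, 0.004, 0], [0, -0.0003, 0.0055, 0], [0, -0.0003, 0.006, 0], [0, -0.0003, 0.006, 0]]]}}

```text
clock: 12.37
position: [0.5186, -0.1378, 0.0346]
tool_rot: [3.141, -0.0, 3.098]
force: [0.5, -1.7, 2.4]
grip_width: 0.0144
finger_force: 98.7
```

Emit:
{"method": "carry_out", "body": {"rows": [[[0, 0, 0.0015, 0], [0, 0, 0.003, 0], [0, 0, 0.0045, 0], [0, 0, 0.005, 0], [0, 0, 0.005, 0]]]}}

```text
clock: 12.78
position: [0.5187, -0.1378, 0.0297]
tool_rot: [3.141, -0.0, 3.098]
force: [0.9, -1.7, 2.1]
grip_width: 0.0144
finger_force: 98.7
```

Emit:
{"method": "carry_out", "body": {"rows": [[[0, 0.0003, 0.0015, 0], [0, 0.0003, 0.003, 0], [0, 0.0003, 0.0045, 0], [0, 0.0003, 0.006, 0], [0, 0.0003, 0.006, 0]]]}}

```text
clock: 13.2
position: [0.5185, -0.1377, 0.0234]
tool_rot: [-3.142, -0.001, 3.098]
force: [1.3, -3.6, -0.9]
grip_width: 0.0141
finger_force: 98.2
```

Emit:
{"method": "carry_out", "body": {"rows": [[[0, 0, 0.0015, 0], [0, 0, 0.003, 0], [0, 0, 0.0045, 0], [0, 0, 0.005, 0], [0, 0, 0.005, 0]]]}}

```text
clock: 13.62
position: [0.5186, -0.1377, 0.0186]
tool_rot: [-3.142, -0.0, 3.098]
force: [-0.1, -3.7, -0.5]
grip_width: 0.0144
finger_force: 98.3
```

The vertical force dropped away, so the gate seems to have snapped shut. I back off the nose by 5 mm and tug up in small steps.

Emit:
{"method": "carry_out", "body": {"rows": [[[0, -0.003, 0, 0], [0, -0.006, 0, 0], [0, -0.006, -0.004, 0], [0, -0.006, -0.008, 0], [0, -0.006, -0.012, 0], [0, -0.006, -0.015, 0], [0, -0.006, -0.016, 0], [0, -0.006, -0.016, 0]]]}}

```text
clock: 14.28
position: [0.5187, -0.1435, 0.0352]
tool_rot: [-3.142, 0.001, 3.099]
force: [-0.8, 0.5, -2.3]
grip_width: 0.0142
finger_force: 98.0
```

Emit:
{"method": "carry_out", "body": {"rows": [[[0, 0, -0.001, 0], [0, 0, -0.0015, 0], [0, 0, -0.0015, 0]]]}}

```text
clock: 14.53
position: [0.5184, -0.1435, 0.0363]
tool_rot: [3.142, -0.0, 3.098]
force: [0.4, 0.1, -1.8]
grip_width: 0.0142
finger_force: 98.0
```

Emit:
{"method": "carry_out", "body": {"rows": [[[0, 0, -0.001, 0], [0, 0, -0.0015, 0], [0, 0, -0.0015, 0]]]}}

```text
clock: 14.78
position: [0.5183, -0.1436, 0.0377]
tool_rot: [3.142, -0.0, 3.098]
force: [1.3, 0.2, -6.7]
grip_width: 0.0141
finger_force: 97.5
```

Emit:
{"method": "carry_out", "body": {"rows": [[[0, 0, -0.001, 0], [0, 0, -0.001, 0], [0, 0, -0.001, 0]]]}}

```text
clock: 15.03
position: [0.5183, -0.1436, 0.0386]
tool_rot: [3.142, -0.0, 3.098]
force: [3.0, -0.7, -14.1]
grip_width: 0.0142
finger_force: 97.5
```

The gate holds: about 12 N of net pull at the expected height. Now I lower the brush to the ledge.

Emit:
{"method": "carry_out", "body": {"rows": [[[0, 0, 0.003, 0], [0, 0, 0.007, 0], [0, 0, 0.012, 0], [0, 0, 0.017, 0], [0, 0, 0.021, 0], [0, 0, 0.024, 0], [0, 0, 0.0245, 0], [0, 0, 0.0245, 0]]]}}

```text
clock: 15.7
position: [0.5183, -0.1436, 0.014]
tool_rot: [3.142, -0.0, 3.098]
force: [0.5, -0.1, -1.2]
grip_width: 0.0143
finger_force: 98.8
```

Emit:
{"method": "carry_out", "body": {"rows": [[[0, 0, 0.001, 0], [0, 0, 0.0015, 0], [0, 0, 0.0015, 0]]]}}

```text
clock: 15.95
position: [0.5186, -0.1436, 0.0129]
tool_rot: [-3.142, 0.0, 3.098]
force: [-0.0, -0.3, -1.6]
grip_width: 0.0141
finger_force: 98.9
```

```bash
python3 st.py; python3 - <<'E'
from h import *
a=bot.grab_frame("side")["pixels"][215:310,280:440];b=bot.grab_frame("scene")["pixels"][170:265,180:320]
I=np.vstack([cv2.resize(a[:,:140],None,fx=5,fy=3,interpolation=cv2.INTER_CUBIC),cv2.resize(b,None,fx=5,fy=3,interpolation=cv2.INTER_CUBIC)])
cv2.imwrite("pics/c7.png",cv2.cvtColor(I,cv2.COLOR_RGB2BGR))
E
```

```text
16.0 [ 0.5186 -0.1436  0.0129] [-3.1415  0.0003  3.0983] [-0.6567 -0.4654 -1.6327] [-0.0329 -0.1198  0.0152]
16.05 [ 0.5185 -0.1437  0.0129] [-3.1415  0.0002  3.0982] [ 1.0473 -0.0933 -1.0196] [-0.0099 -0.1465  0.0449]
```

View pics/c7.png

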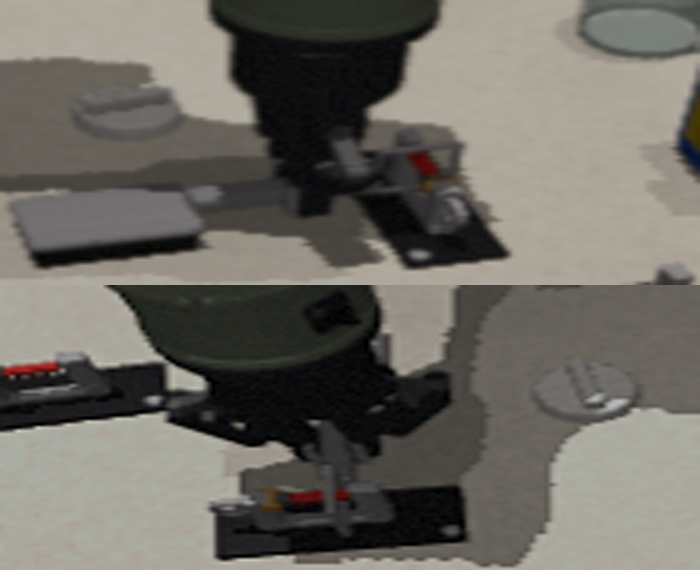

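The eye encircles the shut red gate (side crop (425,165), scene crop (320,497)). I ease down the last bit until the pad touches.

Emit:
{"method": "carry_out", "body": {"rows": [[[0, 0, 0.0005, 0], [0, 0, 0.001, 0], [0, 0, 0.001, 0]]]}}

```text
clock: 16.4
position: [0.5188, -0.1437, 0.012]
tool_rot: [-3.141, 0.001, 3.098]
force: [1.5, -0.5, 6.5]
grip_width: 0.0138
finger_force: 100.1
```

Emit:
{"method": "carry_out", "body": {"rows": [[[0, 0, 0.0005, 0], [0, 0, 0.001, 0], [0, 0, 0.001, 0]]]}}

```text
clock: 16.65
position: [0.5191, -0.1437, 0.0116]
tool_rot: [-3.141, 0.001, 3.098]
force: [-1.8, 0.9, 18.1]
grip_width: 0.0144
finger_force: 102.1
```

Emit:
{"method": "carry_out", "body": {"rows": [[[0, 0, -0.0013, 0], [0, 0, -0.0015, 0], [0, 0, -0.0015, 0]]]}}

```text
clock: 16.9
position: [0.5186, -0.1436, 0.0124]
tool_rot: [-3.142, 0.0, 3.098]
force: [0.9, -0.6, 2.6]
grip_width: 0.0136
finger_force: 99.5
```

Emit:
{"method": "carry_out", "body": {"rows": [[[0, 0, 0, 0], [0, 0, 0, 0], [0, 0, 0, 0], [0, 0, 0, 0], [0, 0, 0, 0], [0, 0, 0, 0]]], "grip": 0.055}}

```text
clock: 17.4
position: [0.5184, -0.1436, 0.0123]
tool_rot: [-3.142, -0.0, 3.098]
force: [0.4, 0.2, 0.3]
grip_width: 0.0552
finger_force: 0.0
```

Emit:
{"method": "carry_out", "body": {"rows": [[[0, 0, -0.01, 0], [0, 0, -0.025, 0], [0, 0, -0.05, 0], [0, 0, -0.08, 0], [0, 0, -0.11, 0], [0, 0, -0.14, 0], [0, 0, -0.165, 0], [0, 0, -0.18, 0], [0, 0, -0.18, 0], [0, 0, -0.18, 0]]]}}

```text
clock: 18.23
position: [0.5187, -0.1437, 0.1935]
tool_rot: [-3.141, 0.002, 3.098]
force: [-0.2, 0.5, -1.1]
grip_width: 0.0545
finger_force: 0.0
```

```bash
python3 st.py; python3 - <<'E'
from h import *
f=bot.grab_frame("side");g=bot.grab_frame("scene")
for q in (f,g):
  for l in ["brush","head","eye","tub","funnel","glass_cup","dial"]:
    print(l,[onz(q,r["position"],Z[l])[:2].round(3).tolist() for r in bot.spot_point(q,l) if r["conf"]>.4])
I=np.vstack([cv2.resize(f["pixels"][215:310,270:410],None,fx=5,fy=3,interpolation=cv2.INTER_CUBIC),cv2.resize(g["pixels"][170:265,180:320],None,fx=5,fy=3,interpolation=cv2.INTER_CUBIC)])
cv2.imwrite("pics/c8.png",cv2.cvtColor(I,cv2.COLOR_RGB2BGR))
E
```

```text
18.2833 [ 0.5183 -0.1435  0.1926] [3.1416 0.0003 3.0984] [ 0.119  -0.4573 -0.2907] [0.0036 0.0143 0.056 ]
18.3333 [ 0.5181 -0.1435  0.192 ] [ 3.1415 -0.0007  3.0984] [0.435  0.2057 0.2071] [-0.0317 -0.0243 -0.0034]
brush [[0.566, 0.366], [0.517, -0.146], [0.309, 0.269]]
head [[0.549, 0.444], [0.259, 0.188], [0.435, -0.132]]
eye [[0.576, -0.139], [0.327, 0.304], [0.582, 0.304]]
tub [[0.754, -0.176]]
funnel [[0.743, 0.181]]
glass_cup [[0.479, -0.019], [0.779, 0.025]]
dial [[0.477, -0.022]]
brush [[0.517, -0.146], [0.559, 0.349]]
head [[0.249, 0.184], [0.544, 0.437], [0.43, -0.14]]
eye [[0.572, 0.303], [0.56, -0.152], [0.337, 0.292]]
tub [[0.752, -0.18]]
funnel [[0.743, 0.182]]
glass_cup [[0.769, 0.004]]
dial [[0.47, -0.014]]
```

View pics/c8.png

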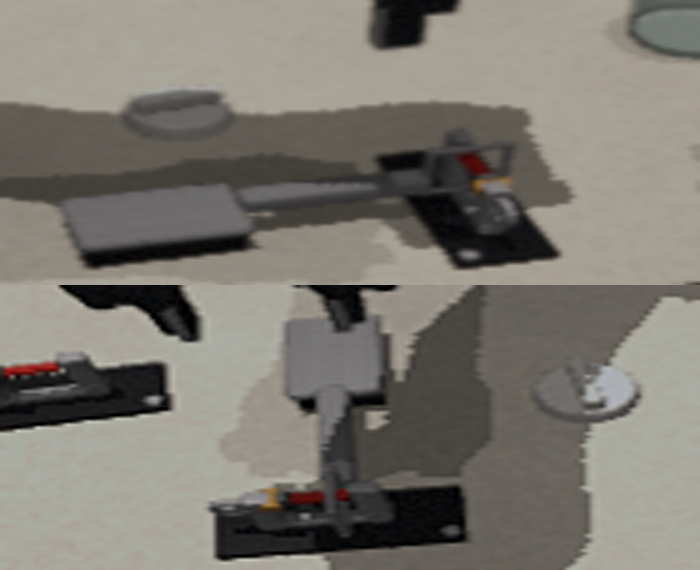

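The brush lies flat with its eye clipped under the shut gate, and the gripper is clear above it. The other items have not moved.

```bash
python3 -c "
from workcell import bot
print(bot.job_done())"
```

```text
the job is handed in; nothing more can be done
None
```

The lint brush is clipped into the leftmost hook; the shut gate held a tug of about 12 N, the brush lies flat and released, the other items have not moved, and the job was handed in at about 18 s.

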